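# True up a copy-stand back board with a try square

## Robot

A 6-joint arm with a two-finger parallel gripper is mounted at the origin on the work surface; the furniture and walls round the work are solid. World frame = base frame: x ahead of the robot, y to its left, z up, the work surface at z = 0. Lengths are in m, angles in rad, forces in N, time in s.
With the tool pointing down it reaches from about 0.25 to 0.725 m from the base axis. Payload 4 kg.
Tool frame: the origin (TCP) lies midway between the tips of the shut fingers; the grasp point (between the pads) lies 19 mm behind it (bot.grasp_offset is the distance from the TCP to the grasp point, in m); z points along the fingers, y is the direction in which the jaws open and shut (so a half turn about z gives the same grasp; the last joint's range is limited). The gripper opens to 85 mm and grips with 20 to 120 N. Pads are 22 mm wide; open, the fingers measure 114 mm over their backs; the gripper's body (76 mm by 85 mm) begins 54 mm behind the grasp point. The pads swing forward as they close: fully open they stand 13 mm farther back than shut.
Start: joints at [-1.145, 0.241, 0.005, 1.335, 0, 1.571], TCP at [0.207, -0.455, 0.231] pointing down, gripper open.
Joint ranges: [-2.72, 2.72], [-1.05, 1.87], [-1.09, 1.28], [-1.99, 2.15], [-1.42, 1.44], [-3.14, 3.14]. Speed limits (rad/s): [2.79, 2.79, 3.14, 3.14, 3.14, 3.14].

## Interface

Orientations are given as a unit quaternion [x, y, z, w].
In Python, from workcell import sensors, optics, bot gives the robot as it stands.
- The arm moves only by the tool apply_moves, never from a script. Its argument "plan" is one flat list of numbers, 6 for each row, row after row: the shift along the tool's x, y, z in m, then the turn, a rotation vector about the tool's x, y, z in rad. In form: [tx, ty, tz, ax, ay, az, tx, ty, tz, ax, ay, az, ...]. A call has 1 to 12 rows; each row is the pose to reach, as a shift and turn from the pose commanded when the call began, along the tool's axes at that moment; what a row does not reach only later rows make up. A row lasts 1/12 s, in which the tool goes at most 41.7 mm and 7.16 degrees, less where a joint would pass 70% of its speed; a pose out of reach is approached as far as the arm can. A call with a gripper value outside its range is refused whole. "grip" is the finger opening in m, from 0 to 0.0854, set as the call begins (left out, the last holds). The fingers move at their own pace and stop on an object; the grip force is fixed at half the most. Time passes only in rows, so rows that repeat a pose let the fingers close. It gives the time, the measured TCP pose, the force and the opening at its end, in the units of the state.
- sensors.get_obs(): the state, without advancing time (a new reading comes with each control period).
- optics.camera(name): name is "scene" or "side" or "wrist"; returns a dict with "pixels" (384x512x3 uint8, red, green, blue), "fx", "fy", "cx", "cy" (pixels), "k1" (the pictures are not rectified: a ray, as slopes to the right and down, at radius r is drawn at 1 + k1 r^2 times it, then the intrinsics apply), "pose" (4x4, takes a point from camera to world coordinates); the wrist camera has in their place "tool_from_camera" (4x4, takes a point from camera to tool coordinates, whose origin is the TCP and whose axes are the flange's). Camera axes: x right, y up, looking along -z (the intrinsics and any distortion apply to the point x, -y, -z); pixel columns grow to the right and rows downward; lengths in m; the calibration is good to about 2 mm. A picture is of the moment at which its call begins: read the wrist's pose just before it. There is no depth.
- bot.job_done(): hands the job in, once; it reports no verdict.
The state is a dict: "clock": time; "joint_pos": joint angles; "joint_vel": joint speeds; "tau": joint torques, N m; "eef_pos": TCP position; "tool_rot": TCP orientation; "ft_force": force on the tool from outside, world axes, zero at the start; "ft_torque": the same for the moment, N m; "grip_width": finger opening in m.
Only numpy, scipy, OpenCV 4.12 (cv2) and the standard library are available. Lean on these libraries where they do the work, as an engineer would, in place of code of your own. Each camera call takes 0.05 s, during which the arm holds its last target.

## Task

Square up the back board of the small folding copy stand. First raise the stiff-hinged back board by itself until it stands at about 75 degrees to the base, still leaning forward over it, and let go; then take the try square by its wooden stock, stand it on the base in front of the board, and push it into the corner so that the square alone brings the board up the last few degrees, until the stock lies flat on the base and the blade lies flat against the board. Finish holding the square pressed there, so that the hinge knobs could be tightened: do not let go of it, and leave the petri dish, the vials and the dropper bottle where they are.

Things in the scene. Friction and masses are not known exactly. Their poses are not given: they have to be found in the camera images.
- stand: folding copy stand, fixed: plywood base plate with a grey top, 210 x 200 mm (x, y), 18 mm high, with a back board hinged across it between two side cheeks with black knobs (250 mm wide over the knobs). Origin: centre of the base's underside; +x points from the open front edge to the hinge, z up. Hinge line along y at x = +85, z = +18 mm: 190 mm of flat base top lie in front of it
- back_board (a joint): angle of back board to base, rad: 0 = flat on the base, 1.571 = upright, end stop 1.92. Starts at 0.75 to 1.05. The hinge is stiff (0.35 N m): the board stays where it is left. Board: plywood panel, grey front, 150 mm tall from hinge line to free edge, 188 wide, 10 thick, 0.22 kg; pinch the free edge, or push it up from the front. Its front face contains the hinge line, the thickness lies behind
- corner (a point): middle of the corner line where the base's top meets the board's front face; it lies on the hinge axis and does not move when the board turns. Axes as those of the stand
- board_edge (a point): middle of the back board's free edge, halfway through its thickness: 150 mm from the hinge line. Its axes turn with the board: x points along the board from the free edge to the hinge, y along the hinge, z out of the board's back
- square: loose try square, 0.19 kg, standing on the closed case: brown wooden stock 120 mm long, 26 tall, 18 thick; steel blade 24 wide, 4 thick, up to 135 mm above the stock's underside. Origin: outer corner (heel) at the underside, mid thickness. Stock from x = 0 to -120, z = 0 to 26 mm; blade x = -24 to 0; y across the thickness. Faces to touch: underside on base, blade's outer edge (x = 0) on board
- square_grip (a point): a good place to grip the stock across its 18 mm thickness: 72 mm behind the heel, at mid thickness, 18 mm above the underside. Axes as the square's
- instrument_case: closed black instrument case, 170 x 260 mm, flat lid 59 mm above the table; it does not move. Origin: centre of its underside
- petri_dish: petri dish with fragments, 86 mm across, 13 mm high, to be left alone. Origin: centre of its underside
- vial_0: capped vial, 23 mm across, 51 mm high, to be left alone. Origin: centre of its underside
- vial_1: capped vial, 23 mm across, 51 mm high, to be left alone. Origin: centre of its underside
- dropper_bottle: amber dropper bottle, 33 mm across, 97 mm high, to be left alone. Origin: centre of its underside

How it is judged:
On the way, in this order (a step that is already met when the one before it is completed fails the run):
1. the back board is left standing by itself at about 75 degrees (68 to 82) to the base, nothing touching it (value of joint back_board between 1.187 and 1.431 rad and contact force between anything else and back_board below 0.1 N and velocity of joint back_board below 0.02 rad/s), for 0.3 s.
2. the square is held in the gripper, lifted off the case (contact force between the fingers and square above 2 N and contact force between square and instrument_case below 0.05 N and height (world z) of square above 0.065 m), for 0.2 s.
At the end, for the whole second after the job is handed in: board within 1.5 degrees of square to the base; the held square within 1.5 degrees of upright and 5 of straight on, its heel within 3 mm of the hinge line and 2 mm of the base's top, pressing over 0.5 N on board and on base, at rest; the robot touches the square but not the board (value of joint back_board between 1.545 and 1.597 rad and x of square in the frame of corner between -0.003 and 0.002 m and z of square in the frame of corner between -0.002 and 0.002 m and angle between square's own z axis and vertical below 0.026 rad and angle between the x axis of square and the x axis of stand, either way round below 0.09 rad and contact force between square and back_board above 0.5 N and contact force between square and stand above 0.5 N and contact force between the fingers and square above 2 N and contact force between each of the fingers, the arm and back_board below 0.5 N and linear speed of square below 0.01 m/s); the arm keeps its last pose, push and grip.
It fails at once if the robot itself pushes the board beyond 85 degrees, instead of the square (value of joint back_board above 1.484 rad and contact force between any of the fingers, the arm and back_board above 1 N).
It fails at once if a bystander (petri dish, vials, dropper bottle) is moved by more than 20 mm (distance of any of petri_dish, vial_0, vial_1, dropper_bottle from where it was at the start of the episode above 0.02 m).
It also fails if it takes over 72 s, if anything falls off the work surface, if the arm or the gripper's body presses on something with over 40 N, if the wrist force passes 120 N, or if a joint passes its speed limit or range.

## Working session

There is one attempt and no reset: what is moved stays moved. The work goes in short steps, Python scripts to look and compute and a tool call to move; the robot and the scene stay as the last step left them, time stands still between calls to the robot, and variables do not carry over. Pictures are saved under pics/ and viewed, and the job is handed in when it is done.

Besides the shell and the picture viewer there is one more tool, called by a JSON object that holds its "api" and its "payload". apply_moves: Moves the arm, as the interface text tells. Its arguments: {"type":"object","properties":{"plan":{"type":"array","items":{"type":"number"}},"grip":{"type":"number"}},"required":["plan"]}

```bash
ls -la; mkdir -p pics
python3 - <<'E'
from workcell import sensors, optics, bot
import cv2
o=sensors.get_obs()
for k,v in o.items(): print(k,v)
print(bot.grasp_offset)
for n in ["scene","side","wrist"]:
    c=optics.camera(n); cv2.imwrite(f"pics/{n}0.png",c["pixels"][:,:,::-1])
    print(n,{k:v for k,v in c.items() if k!="pixels"})
E
```

```text
total 12
drwxr-xr-x  3 agent agent 4096 Dec  6 18:17 .
drwxr-xr-x 23 root  root  4096 Dec  6 18:17 ..
drwxr-xr-x  2 agent agent 4096 Dec  6 18:17 pics
clock 0.0
joint_pos [-1.14501030e+00  2.41432966e-01  3.70082669e-03  1.33520414e+00
 -4.80111759e-06  1.57082383e+00]
joint_vel [-7.00928624e-04 -6.34699082e-05  1.17564871e-04  1.76055188e-04
  1.73245349e-03 -1.07356881e-03]
tau [ 1.33124322e-03 -3.72320616e+01  2.52403915e+01  1.71439396e-02
 -5.89342267e-05 -2.17375558e-06]
eef_pos [ 0.20625032 -0.45476966  0.23039406]
tool_rot [ 9.77426091e-01  2.11274918e-01 -2.28434586e-04 -1.04531075e-03]
ft_force [ 0.46841807  0.36215088 -0.1305667 ]
ft_torque [-0.04326012 -0.01198227  0.06205485]
grip_width 0.0856060141851508
0.0187
scene {'fx': 409.30460536988227, 'fy': 409.30460536988227, 'cx': 253.4841111252929, 'cy': 187.18978820901407, 'k1': -0.04297749547283284, 'pose': array([[-0.51411792,  0.39768704, -0.75995249, -0.43759139],
       [-0.85746508, -0.25988264,  0.44408856,  0.60486788],
       [-0.02089019,  0.87994661,  0.47461307,  0.61035025],
       [ 0.        ,  0.        ,  0
[... 210 characters left out ...]
0458,  0.32810273],
       [-0.21132261,  0.87663862, -0.43225859, -0.32406035],
       [-0.00212704,  0.4418326 ,  0.89709499,  0.97498717],
       [ 0.        ,  0.        ,  0.        ,  1.        ]])}
wrist {'fx': 319.151876322215, 'fy': 319.151876322215, 'cx': 251.6722467737067, 'cy': 201.82863840579387, 'k1': -0.05303591329918993, 'tool_from_camera': array([[-3.63023226e-04,  9.63336217e-01,  2.68296851e-01,
         6.83486866e-02],
       [ 9.99999924e-01,  3.12045614e-04,  2.32646625e-04,
        -7.44247272e-04],
       [ 1.40396064e-04,  2.68296915e-01, -9.63336258e-01,
        -1.42831469e-01],
       [ 0.00000000e+00,  0.00000000e+00,  0.00000000e+00,
         1.00000000e+00]])}
```

View pics/scene0.png

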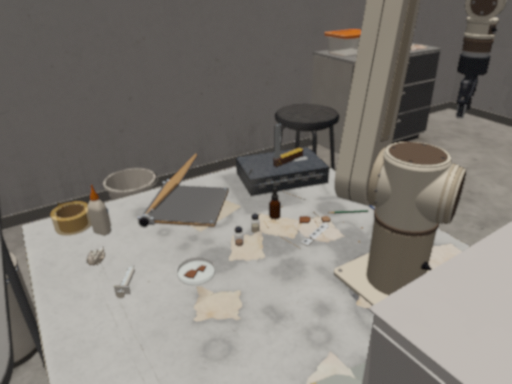

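View pics/side0.png

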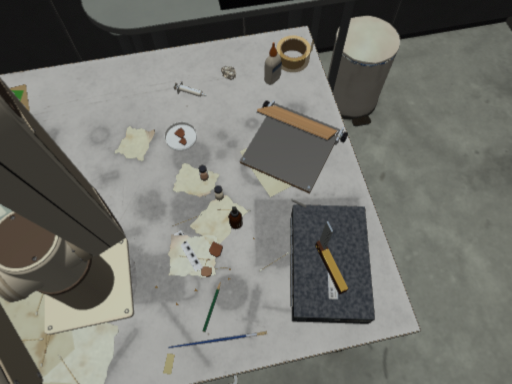

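View pics/wrist0.png

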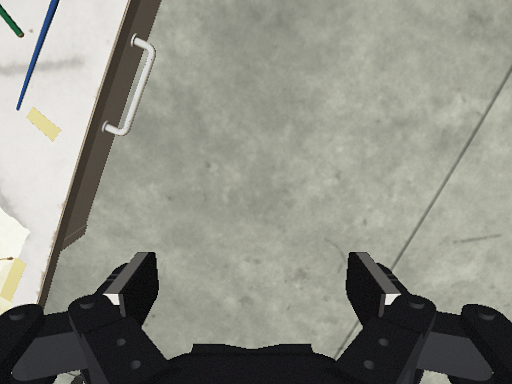

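Run:
```python
import cv2
a=cv2.imread("pics/side0.png"); 
cv2.imwrite("pics/s_stand.png",cv2.resize(a[85:200,225:365],None,fx=5,fy=5,interpolation=cv2.INTER_CUBIC))
cv2.imwrite("pics/s_case.png",cv2.resize(a[195:330,280:385],None,fx=4.4,fy=4.4,interpolation=cv2.INTER_CUBIC))
b=cv2.imread("pics/scene0.png")
cv2.imwrite("pics/c_stand.png",cv2.resize(b[130:240,120:345],None,fx=3.5,fy=3.5,interpolation=cv2.INTER_CUBIC))
```

```text
(no output)
```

View pics/s_stand.png

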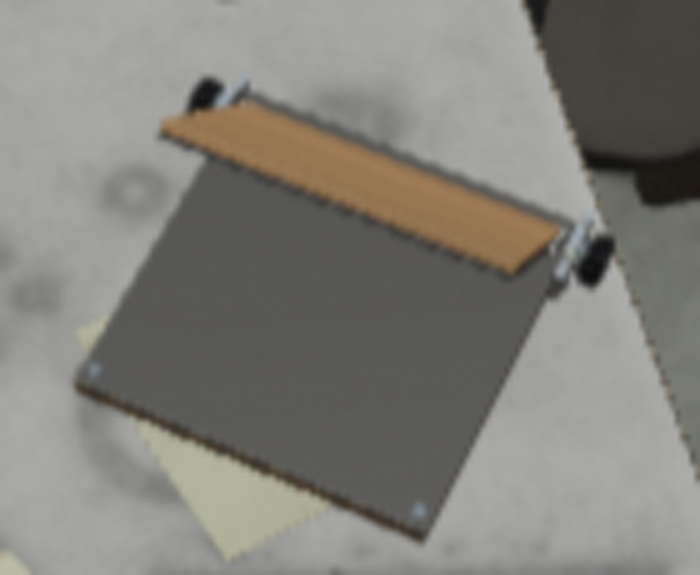

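View pics/s_case.png

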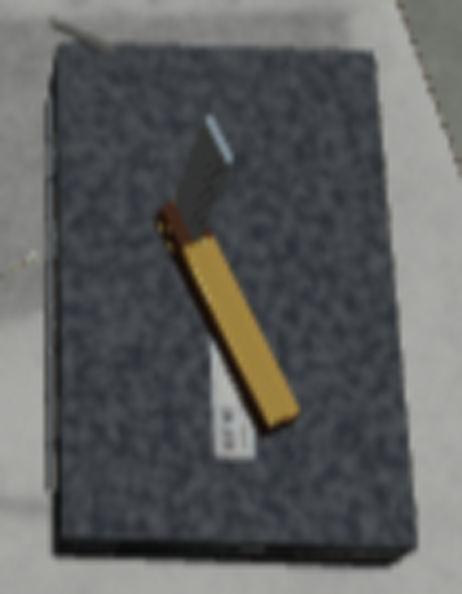

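View pics/c_stand.png

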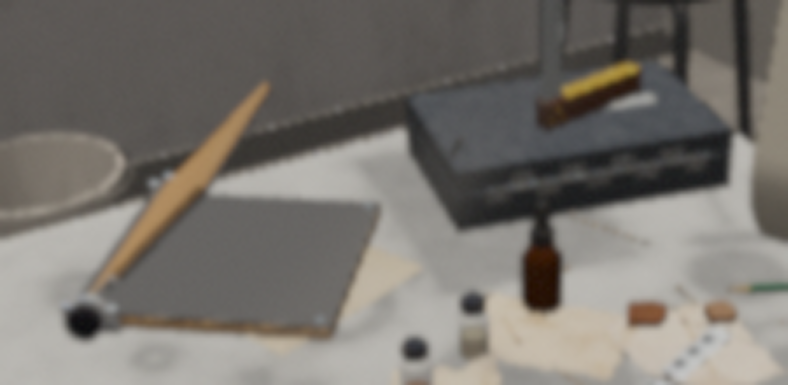

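```bash
cat > h.py <<'E'
import numpy as np, cv2
from scipy.optimize import least_squares
from scipy.spatial.transform import Rotation as R
CAM={}
def K(c): return np.array([[c["fx"],0,c["cx"]],[0,c["fy"],c["cy"]],[0,0,1.]])
def proj(c,P,pose=None):
    T=np.linalg.inv(c["pose"] if pose is None else pose)
    p=np.atleast_2d(P)@T[:3,:3].T+T[:3,3]
    u=p[:,0]/-p[:,2]; v=-p[:,1]/-p[:,2]; f=1+c["k1"]*(u*u+v*v)
    return np.c_[c["fx"]*u*f+c["cx"], c["fy"]*v*f+c["cy"]]
def ray(c,px,pose=None):
    T=c["pose"] if pose is None else pose
    d=cv2.undistortPoints(np.array([[px]],float),K(c),np.array([c["k1"],0,0,0.]))[0,0]
    return T[:3,3], T[:3,:3]@np.array([d[0],-d[1],-1])
def atz(c,px,z,pose=None):
    o,d=ray(c,px,pose); return o+d*(z-o[2])/d[2]
def S(p,pts):  # planar pose (x,y,yaw), local pts
    c,s=np.cos(p[2]),np.sin(p[2]); P=np.atleast_2d(pts)
    return np.c_[p[0]+c*P[:,0]-s*P[:,1],p[1]+s*P[:,0]+c*P[:,1],P[:,2]]
def board(th,a,y,t): # a along from hinge, t behind
    return [.085-a*np.cos(th)+t*np.sin(th), y, .018+a*np.sin(th)+t*np.cos(th)]
def wristpose(o,c):
    T=np.eye(4); T[:3,:3]=R.from_quat(o["tool_rot"]).as_matrix(); T[:3,3]=o["eef_pos"]; return T@c["tool_from_camera"]
E
cat > fit.py <<'E'
from h import *
from workcell import sensors, optics, bot
cs=optics.camera("side"); cc=optics.camera("scene")
s=lambda x,y:(225+x/5-.4,85+y/5-.4); k=lambda x,y:(280+x/4.4-.4,195+y/4.4-.4); c=lambda x,y:(120+x/3.5-.4,130+y/3.5-.4)
def fs(p):
    th=p[3]
    ob=[(cs,s(78,380),[-.105,.1,.018]),(cs,s(425,535),[-.105,-.1,.018]),
     (cs,s(165,122),board(th,.15,.094,.01)),(cs,s(512,270),board(th,.15,-.094,.01)),
     (cs,s(205,95),[.085,.118,.018]),(cs,s(597,262),[.085,-.118,.018]),
     (cc,c(330,330),[-.105,.1,.018]),(cc,c(378,207),[-.105,-.1,.018]),(cc,c(85,320),[.085,.125,.018])]
    return np.concatenate([(proj(q,S(p,P))[0]-u) for q,u,P in ob])
r=least_squares(fs,[.5,.1,1.0,.9]); print("stand",r.x,np.round(r.fun.reshape(-1,2),1).tolist())
print("scene board tip obs",c(267,85),[proj(cc,S(r.x,board(r.x[3],.15,y,t))) .round(1).tolist() for y in(-.094,.094) for t in (0,.01)])
def fq(p):
    z=.059
    ob=[(cs,k(209,115),[0,0,.135+z]),(cs,k(232,163),[-.024,0,.135+z]),(cs,k(299,410),[-.12,-.009+.018*0,.026+z]),(cs,k(268,425),[-.12,.009,.026+z])]
    # which y side decided by view; test both
    best=np.concatenate([(proj(q,S(p,P))[0]-u) for q,u,P in ob]); return best
for y0 in (2.0,):
    q=least_squares(fq,[.5,-.1,y0]); print("square",q.x,np.round(q.fun.reshape(-1,2),1).tolist())
for nm,px,z in [("v0",(203,172),.045),("v1",(219,192),.045),("drop",(236,217),.06),("petri",(181,137),.006)]: print(nm,atz(cs,px,z))
for px in [(292,207),(368,207),(373,321),(293,320)]: print("case",atz(cs,px,.059))
E
python3 fit.py
```

```text
stand [0.5450327  0.25560627 0.88321504 0.77280859] [[-1.2, -1.0], [-0.2, -0.5], [-0.9, 0.1], [0.8, -0.0], [0.0, 1.0], [0.7, 0.1], [0.2, -1.8], [1.5, -2.2], [-1.5, 1.6]]
scene board tip obs (195.88571428571427, 153.88571428571427) [[[199.6, 154.9]], [[197.2, 152.6]], [[180.5, 184.5]], [[177.6, 181.9]]]
square [ 0.53034289 -0.03881018  1.73302641] [[-0.2, -0.3], [-0.1, -0.6], [0.5, 0.6], [-0.2, 0.3]]
v0 [0.30456259 0.20616575 0.045     ]
v1 [0.33386147 0.14302737 0.045     ]
drop [0.361164   0.06325654 0.06      ]
petri [0.26239681 0.34788901 0.006     ]
case [0.49483321 0.06074443 0.059     ]
case [0.66940987 0.02283532 0.059     ]
case [ 0.59522609 -0.22704516  0.059     ]
case [ 0.43302443 -0.18992201  0.059     ]
```

```bash
cat > rel.py <<'E'
import sys
from h import *
from workcell import sensors
# target: x y z A(tool x heading, deg) [pitch tilt]; tool down
def rel(x,y,z,A,o=None):
    o=o or sensors.get_obs()
    R0=R.from_quat(o["tool_rot"]); 
    a=np.radians(A); M=np.array([[np.cos(a),np.sin(a),0],[np.sin(a),-np.cos(a),0],[0,0,-1]])
    d=R0.inv().apply(np.array([x,y,z])-o["eef_pos"]); w=(R0.inv()*R.from_matrix(M)).as_rotvec()
    h=R0.as_matrix()
    print("heading",round(np.degrees(np.arctan2(h[1,0],h[0,0])),2),"eef",o["eef_pos"].round(4),"F",o["ft_force"].round(2),"j",o["joint_pos"].round(2),"w",round(o["grip_width"],4),"t",round(o["clock"],2))
    print("row",d.round(4).tolist(),w.round(4).tolist())
if __name__=="__main__": rel(*map(float,sys.argv[1:]))
E
python3 rel.py .30 -.30 .33 110
```

```text
heading 24.4 eef [ 0.2064 -0.4551  0.2309] F [1.4  0.32 0.05] j [-1.15  0.24  0.    1.34 -0.    1.57] w 0.0852 t 0.25
row [0.1493, -0.1027, -0.099] [-0.0008, -0.0007, -1.494]
```

{"api": "apply_moves", "payload": {"plan": [0.05,-0.03,-0.1,0,0,-0.5,0.15,-0.1,-0.1,0,0,-1.494,0.15,-0.1,-0.1,0,0,-1.494,0.15,-0.1,-0.1,0,0,-1.494,0.15,-0.1,-0.1,0,0,-1.494,0.15,-0.1,-0.1,0,0,-1.494,0.15,-0.1,-0.1,0,0,-1.494,0.15,-0.1,-0.1,0,0,-1.494,0.15,-0.1,-0.1,0,0,-1.494,0.15,-0.1,-0.1,0,0,-1.494,0.15,-0.1,-0.1,0,0,-1.494,0.15,-0.1,-0.1,0,0,-1.494], "grip": 0}}

```text
clock: 1.25
eef_pos: [0.3018, -0.3022, 0.3312]
tool_rot: [0.571, 0.821, 0.0, -0.0]
ft_force: [0.7, -0.4, 0.2]
grip_width: -0.0001
```

```bash
python3 rel.py .40 .05 .28 195
```

```text
heading 110.35 eef [ 0.3018 -0.3022  0.3312] F [ 0.69 -0.43  0.24] j [-0.79  0.07  0.06  1.56  0.    0.43] w -0.0001 t 1.25
row [0.296, 0.2146, 0.0513] [0.0001, -0.0002, -1.4773]
```

{"api": "apply_moves", "payload": {"plan": [0.296,0.215,0.0,0,0,-1.477,0.296,0.215,0.0,0,0,-1.477,0.296,0.215,0.0,0,0,-1.477,0.296,0.215,0.0,0,0,-1.477,0.296,0.215,0.0,0,0,-1.477,0.296,0.215,0.0,0,0,-1.477,0.296,0.215,0.0,0,0,-1.477,0.296,0.215,0.0,0,0,-1.477,0.296,0.215,0.05,0,0,-1.477,0.296,0.215,0.05,0,0,-1.477,0.296,0.215,0.05,0,0,-1.477,0.296,0.215,0.05,0,0,-1.477]}}

```text
clock: 2.25
eef_pos: [0.4017, 0.0504, 0.2797]
tool_rot: [-0.131, 0.991, 0.0, -0.002]
ft_force: [-0.3, -0.6, 0.5]
grip_width: -0.0
```

```bash
python3 rel.py .491 .190 .20 230.6
```

```text
heading -164.89 eef [0.4017 0.0504 0.2797] F [-0.27 -0.58  0.48] j [ 0.12  0.04 -0.11  1.43 -0.   -0.14] w -0.0 t 2.25
row [-0.1229, 0.1115, 0.0794] [0.0016, -0.0033, -0.6194]
```

{"api": "apply_moves", "payload": {"plan": [-0.123,0.111,0.08,0,0,-0.62,-0.123,0.111,0.08,0,0,-0.62,-0.123,0.111,0.08,0,0,-0.62,-0.123,0.111,0.08,0,0,-0.62,-0.123,0.111,0.08,0,0,-0.62,-0.123,0.111,0.08,0,0,-0.62,-0.123,0.111,0.08,0,0,-0.62]}}

```text
clock: 2.83
eef_pos: [0.4931, 0.1881, 0.2001]
tool_rot: [-0.424, 0.906, -0.0, -0.002]
ft_force: [-0.1, -0.2, 0.1]
grip_width: 0.0002
```

```bash
cat > shot.py <<'E'
import sys
from h import *
from workcell import sensors, optics
def crop(n,tag,x0,y0,x1,y1,f):
    o=sensors.get_obs(); c=optics.camera(n); im=c["pixels"][:,:,::-1]
    cv2.imwrite(f"pics/{tag}.png",cv2.resize(im[y0:y1,x0:x1],None,fx=f,fy=f,interpolation=cv2.INTER_CUBIC)); return o,c
if __name__=="__main__":
    a=sys.argv; crop(a[1],a[2],*map(int,a[3:7]),float(a[7]))
E
python3 rel.py .491 .190 .115 230.6; python3 shot.py wrist w1 0 0 512 384 1; python3 shot.py side s1 200 70 400 220 4
```

```text
heading -129.87 eef [0.4931 0.1881 0.2001] F [-0.12 -0.22  0.09] j [ 0.36  0.31  0.02  1.28 -0.   -0.51] w 0.0002 t 2.83
row [-0.0003, 0.0027, 0.0851] [0.0012, -0.0028, -0.0083]
```

View pics/w1.png

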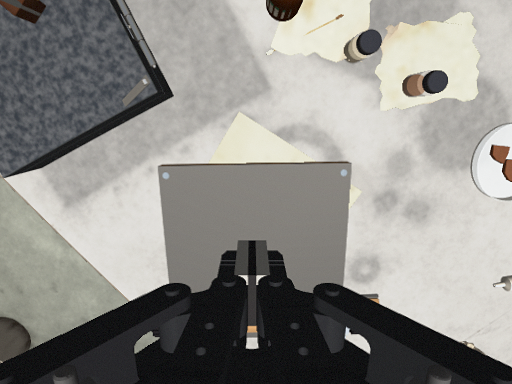

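View pics/s1.png

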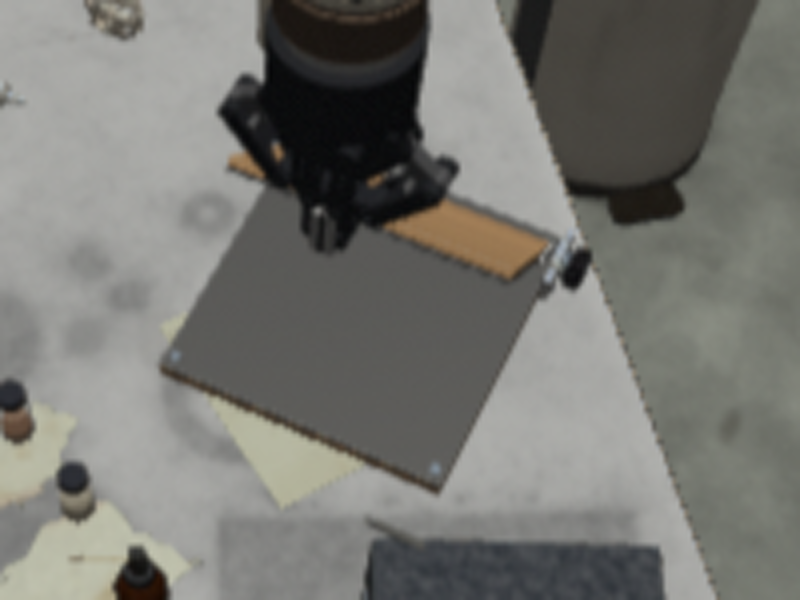

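Run:
```python
from h import *
from workcell import sensors, optics
o=sensors.get_obs(); c=optics.camera("wrist"); T=wristpose(o,c)
L=atz(c,(351,163),.018,T); Rr=atz(c,(159.5,166),.018,T)
print(L,Rr,np.linalg.norm(L-Rr)); d=L-Rr; yaw=np.arctan2(d[1],d[0])-np.pi/2
ctr=(L+Rr)/2+.105*np.array([np.cos(yaw),np.sin(yaw),0]); print(ctr,yaw)
```

```text
[0.40283869 0.23979054 0.018     ] [0.55666156 0.11490329 0.018     ] 0.19813708369449332
[0.54593239 0.25886322 0.018     ] 0.8888473088565783
```

{"api": "apply_moves", "payload": {"plan": [0,0.002,0.03,0,0,-0.01,0,0.002,0.06,0,0,-0.01,0,0.002,0.085,0,0,-0.01,0,0.002,0.085,0,0,-0.01,-0.015,0.002,0.085,0,0,-0.01,-0.03,0.002,0.085,0,0,-0.01,-0.04,0.002,0.085,0,0,-0.01,-0.04,0.002,0.085,0,0,-0.01,-0.04,0.002,0.085,0,0,-0.01]}}

```text
clock: 3.73
eef_pos: [0.5185, 0.2196, 0.1182]
tool_rot: [-0.428, 0.904, -0.0, 0.001]
ft_force: [-0.6, 0.1, 0.1]
grip_width: 0.0003
```

{"api": "apply_moves", "payload": {"plan": [-0.006,0,0,0,0,0,-0.012,0,0,0,0,0,-0.018,0,0,0,0,0,-0.024,0,0,0,0,0,-0.03,0,0,0,0,0,-0.036,0,0,0,0,0,-0.042,0,0,0,0,0,-0.048,0,0,0,0,0,-0.054,0,0,0,0,0,-0.06,0,0,0,0,0,-0.062,0,0,0,0,0,-0.062,0,0,0,0,0]}}

```text
clock: 4.73
eef_pos: [0.557, 0.2676, 0.1172]
tool_rot: [-0.428, 0.904, -0.0, -0.0]
ft_force: [-4.0, -3.2, 6.3]
grip_width: 0.0005
```

```bash
python3 rel.py .491 .190 .115 230.6; python3 shot.py scene c2 120 130 345 240 3.5; python3 shot.py side s2 200 70 400 220 4
```

```text
heading -129.29 eef [0.557  0.2676 0.1172] F [-3.95 -3.16  6.28] j [ 0.45  0.54  0.15  1.18 -0.   -0.44] w 0.0005 t 4.73
row [0.1018, 0.0019, 0.0023] [-0.0004, -0.0008, 0.0019]
```

View pics/c2.png

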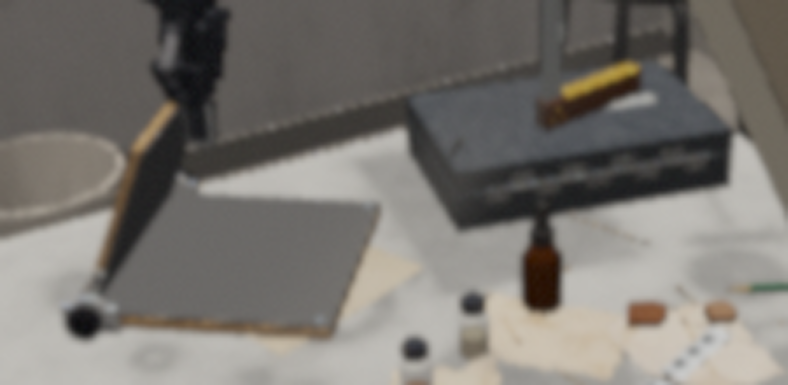

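View pics/s2.png

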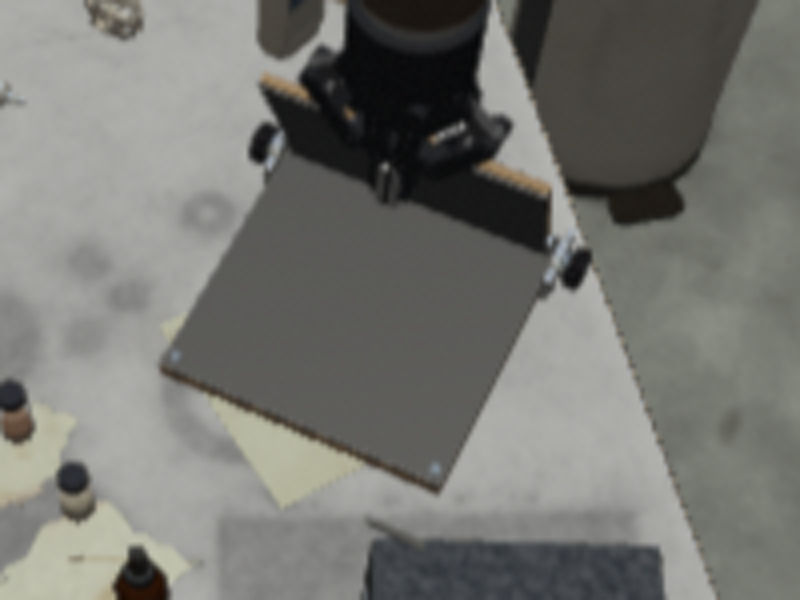

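Run:
```python
from h import *
from workcell import sensors, optics
cs=optics.camera("side"); cc=optics.camera("scene"); p=(.5455,.257,.886)
for d in (65,70,75,80,85):
  th=np.radians(d); q=lambda c,y,t:proj(c,S(p,board(th,.15,y,t)))[0]
  print(d,"side crop",*[((q(cs,y,t)-[200,70])*4).round() for y in(.094,-.094) for t in(0,.01)],"scene crop",*[((q(cc,y,t)-[120,130])*3.5).round() for y in(.094,-.094) for t in(0,.01)])
```

```text
65 side crop [255.  86.] [262.  71.] [542. 202.] [550. 186.] scene crop [147. 150.] [135. 144.] [223.  51.] [212.  46.]
70 side crop [264.  67.] [271.  52.] [552. 181.] [559. 166.] scene crop [131. 143.] [118. 138.] [209.  45.] [197.  41.]
75 side crop [273.  48.] [280.  34.] [561. 162.] [568. 147.] scene crop [114. 138.] [101. 134.] [194.  40.] [182.  37.]
80 side crop [283.  30.] [290.  17.] [570. 143.] [577. 129.] scene crop [ 96. 133.] [ 83. 131.] [179.  37.] [167.  34.]
85 side crop [292.  13.] [299.   1.] [579. 125.] [585. 112.] scene crop [ 79. 130.] [ 66. 129.] [164.  34.] [152.  33.]
```

{"api": "apply_moves", "payload": {"plan": [-0.006,0,0,0,0,0,-0.012,0,0,0,0,0,-0.018,0,0,0,0,0,-0.021,0,0,0,0,0,-0.021,0,0,0,0,0]}}

```text
clock: 5.35
eef_pos: [0.5726, 0.2865, 0.1245]
tool_rot: [-0.429, 0.903, 0.001, 0.005]
ft_force: [-9.4, -2.3, 29.2]
grip_width: 0.0003
```

```bash
python3 rel.py .491 .190 .115 230.6; python3 shot.py scene c3 120 130 345 240 3.5; python3 shot.py side s3 200 70 400 220 4
```

```text
heading -129.23 eef [0.5726 0.2865 0.1245] F [-9.37 -2.3  29.17] j [ 0.46  0.57  0.22  1.21  0.   -0.42] w 0.0003 t 5.35
row [0.1265, 0.0022, 0.0082] [-0.0028, 0.0104, 0.0029]
```

View pics/s3.png

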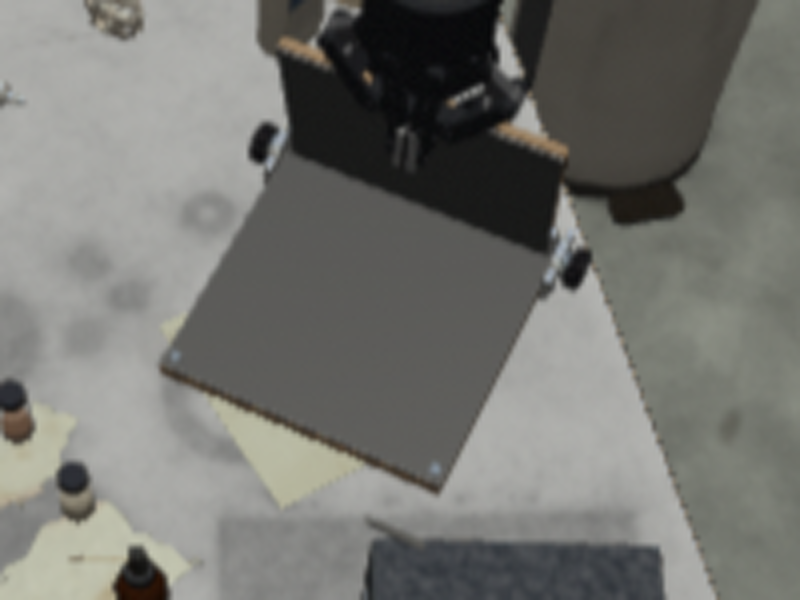

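View pics/c3.png

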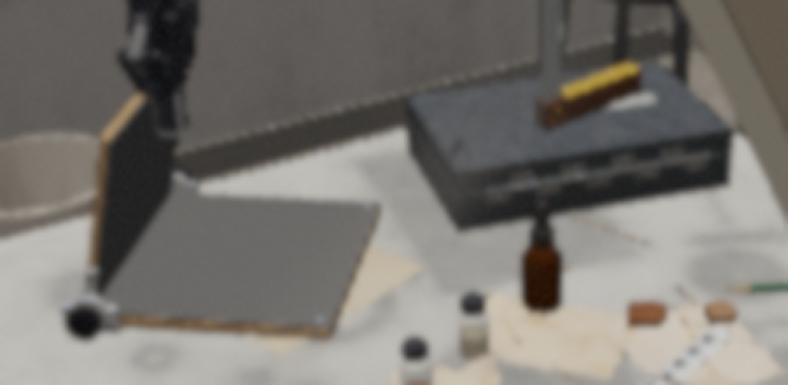

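{"api": "apply_moves", "payload": {"plan": [0,0,-0.008,0,0,0,0.002,0,-0.02,0,0,0,0.012,0,-0.022,0,0,0,0.04,0,-0.022,0,0,0,0.07,0,-0.022,0,0,0,0.09,0,-0.022,0,0,0,0.09,0,-0.06,0,0,0,0.09,0,-0.1,0,0,0,0.09,0,-0.12,0,0,0,0.09,0,-0.12,0,0,0]}}

```text
clock: 6.28
eef_pos: [0.516, 0.2154, 0.2423]
tool_rot: [-0.428, 0.904, -0.0, 0.005]
ft_force: [0.4, -0.2, 1.3]
grip_width: -0.0001
```

```bash
python3 rel.py .491 .190 .115 230.6; python3 shot.py scene c4 120 130 345 240 3.5; python3 shot.py side s4 200 70 400 220 4;python3 shot.py wrist w4 0 0 512 384 1
```

```text
heading -129.3 eef [0.516  0.2154 0.2423] F [ 0.45 -0.17  1.27] j [ 0.4   0.35  0.18  1.39  0.   -0.49] w -0.0001 t 6.28
row [0.0366, 0.0039, 0.127] [-0.0047, 0.0091, 0.0017]
```

View pics/s4.png

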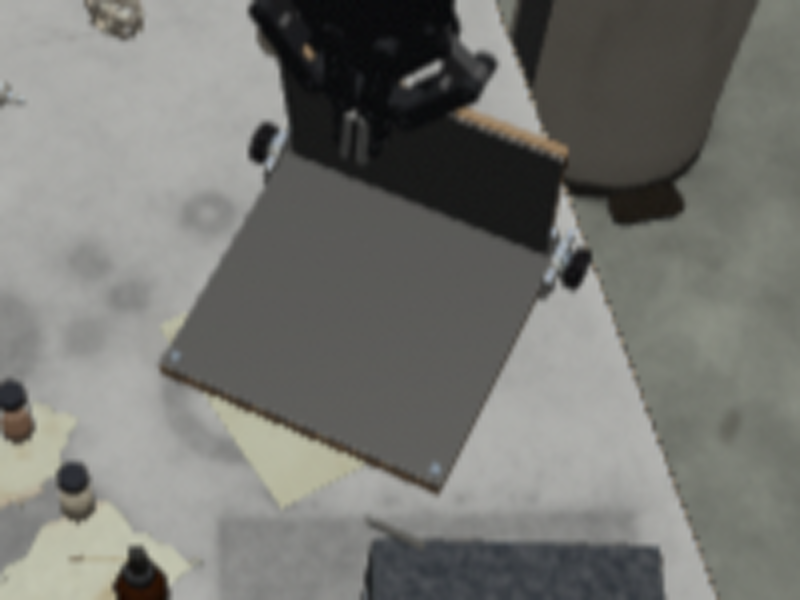

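View pics/c4.png

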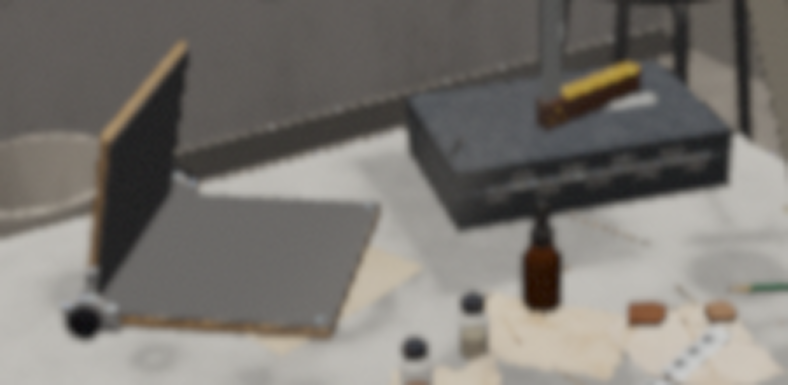

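View pics/w4.png

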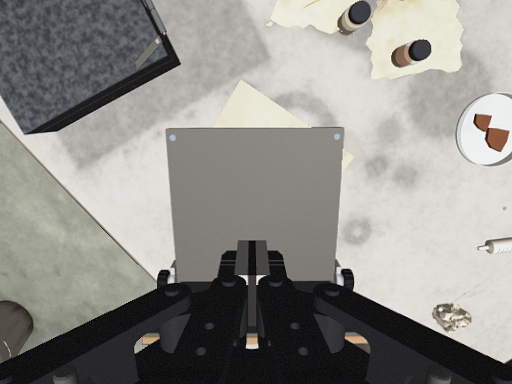

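```bash
python3 rel.py .542 -.110 .24 279.3
```

```text
heading -129.28 eef [0.5132 0.2144 0.2359] F [ 0.38  0.18 -0.05] j [ 0.4   0.35  0.17  1.39  0.   -0.49] w -0.0001 t 6.43
row [0.2328, -0.2277, -0.004] [0.0005, -0.0004, -0.848]
```

{"api": "apply_moves", "payload": {"plan": [0.02,0,-0.03,0,0,-0.1,0.06,-0.03,-0.03,0,0,-0.2,0.233,-0.228,-0.03,0,0,-0.848,0.233,-0.228,-0.03,0,0,-0.848,0.233,-0.228,-0.03,0,0,-0.848,0.233,-0.228,-0.03,0,0,-0.848,0.233,-0.228,-0.03,0,0,-0.848,0.233,-0.228,-0.03,0,0,-0.848,0.233,-0.228,-0.03,0,0,-0.848,0.233,-0.228,-0.01,0,0,-0.848,0.233,-0.228,-0.01,0,0,-0.848,0.233,-0.228,-0.01,0,0,-0.848], "grip": 0.06}}

```text
clock: 7.43
eef_pos: [0.5405, -0.1102, 0.2435]
tool_rot: [0.762, -0.648, -0.003, 0.001]
ft_force: [-0.8, 1.2, 1.1]
grip_width: 0.0601
```

Run:
```python
from shot import *
o,c=crop("wrist","w5",0,0,512,384,1.5)
print(o["eef_pos"],o["tool_rot"],o["grip_width"],o["joint_pos"])
T=wristpose(o,c)
p=(.530,-.039,1.733)
for n,P in dict(heel=[0,0,.059],tail=[-.12,0,.059],tailtop=[-.12,0,.085],bt=[0,0,.194],bt2=[-.024,0,.194]).items(): print(n,(proj(c,S(p,P),T)[0]*1.5).round())
```

```text
[ 0.54050616 -0.11023445  0.24349238] [ 0.76177841 -0.64782844 -0.00314698  0.00143365] 0.060065765700539404 [-2.01475689e-01  3.45444860e-01  1.80242134e-01  1.41249007e+00
  5.23675231e-04 -1.93359926e+00]
heel [375. 364.]
tail [374. 198.]
tailtop [374. 201.]
bt [375. 478.]
bt2 [375. 433.]
```

View pics/w5.png

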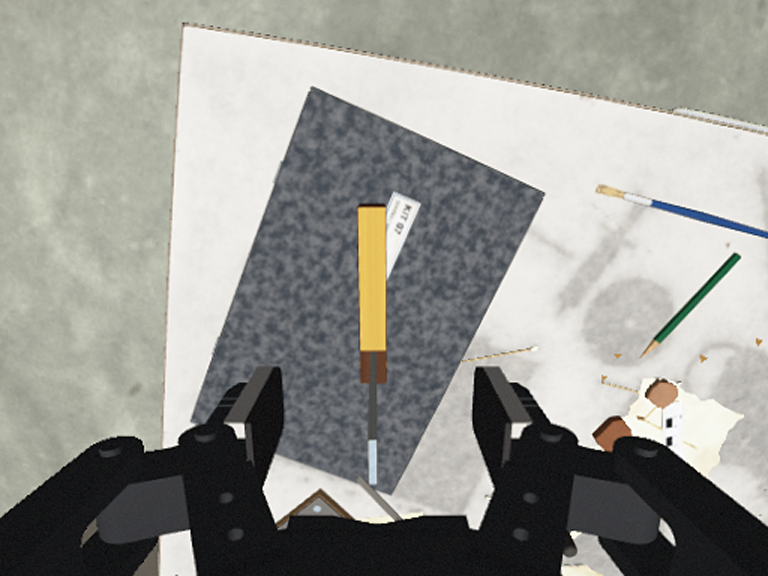

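{"api": "apply_moves", "payload": {"plan": [-0.001,-0.0005,0.03,0,0,-0.01,-0.001,-0.0005,0.06,0,0,-0.01,-0.001,-0.0005,0.09,0,0,-0.01,-0.001,-0.0005,0.11,0,0,-0.01,-0.001,-0.0005,0.12,0,0,-0.01,-0.001,-0.0005,0.12,0,0,-0.01,-0.001,-0.0005,0.12,0,0,-0.01]}}

```text
clock: 8.07
eef_pos: [0.5431, -0.1083, 0.1271]
tool_rot: [0.766, -0.643, 0.0, -0.0]
ft_force: [0.2, -0.0, -0.0]
grip_width: 0.0598
```

```bash
python3 rel.py .5416 -.110 .0615 279.3;python3 shot.py wrist w6 0 0 512 384 1.5;python3 shot.py side s6 260 130 420 330 3
```

```text
heading -80.02 eef [ 0.5431 -0.1083  0.1271] F [ 0.24 -0.03 -0.01] j [-0.2   0.41 -0.03  1.13  0.   -1.94] w 0.0598 t 8.07
row [0.0014, 0.0018, 0.0656] [-0.0005, -0.0001, 0.0119]
```

View pics/w6.png

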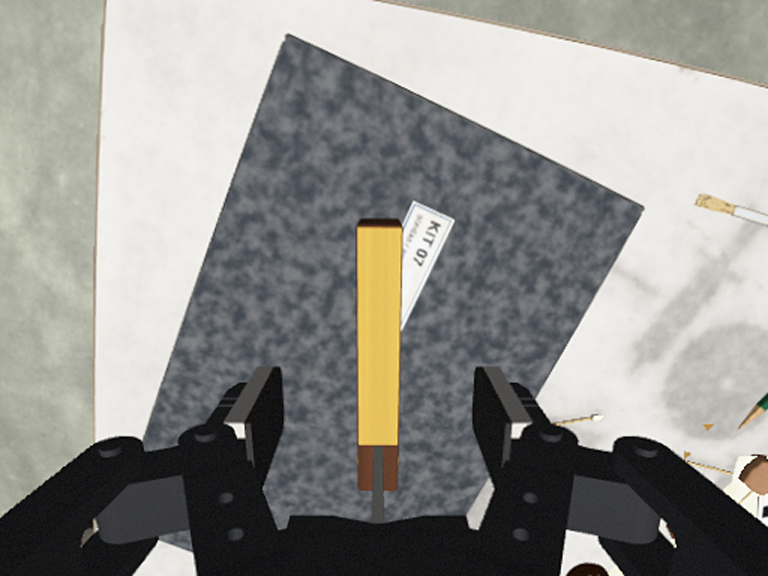

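View pics/s6.png

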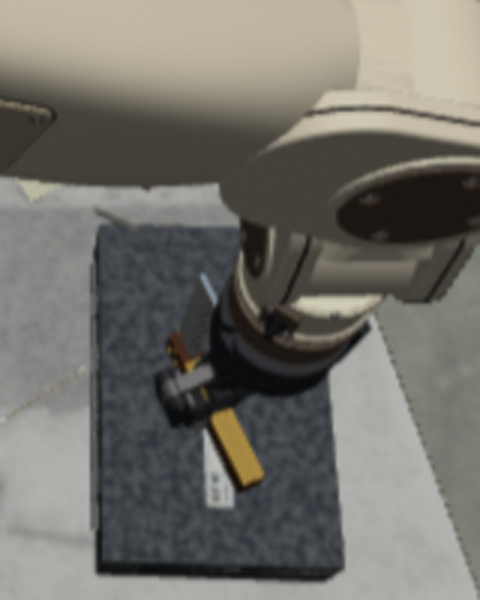

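Run:
```python
from h import *
from workcell import sensors, optics
o=sensors.get_obs(); c=optics.camera("wrist"); T=wristpose(o,c); R0=R.from_quat(o["tool_rot"])
print(o["eef_pos"])
for n,px in dict(tail=(379,227),xm24=(378,446),heel=(377.5,490)).items():
    P=atz(c,np.array(px)/1.5,.085,T); print(n,P.round(4),R0.inv().apply(P-o["eef_pos"]).round(4))
```

```text
[ 0.544116   -0.10896583  0.12836179]
tail [ 0.5517 -0.1541  0.085 ] [0.0457 0.0004 0.0434]
xm24 [ 0.5355 -0.0592  0.085 ] [-0.0506  0.      0.0433]
heel [ 0.5318 -0.0364  0.085 ] [-0.0737 -0.0002  0.0433]
```

{"api": "apply_moves", "payload": {"plan": [0,0,0.02,0,0,0,0,0,0.04,0,0,0,0,0,0.055,0,0,0,0,0,0.062,0,0,0,0,0,0.065,0,0,0,0,0,0.065,0,0,0,0,0,0.065,0,0,0]}}

```text
clock: 8.8
eef_pos: [0.5436, -0.1095, 0.0625]
tool_rot: [0.765, -0.644, 0.001, -0.001]
ft_force: [-0.9, 0.7, 0.3]
grip_width: 0.0599
```

{"api": "apply_moves", "payload": {"plan": [0,0,0,0,0,0,0,0,0,0,0,0,0,0,0,0,0,0,0,0,0,0,0,0,0,0,0,0,0,0,0,0,0,0,0,0,0,0,0,0,0,0,0,0,0,0,0,0], "grip": 0}}

```text
clock: 9.47
eef_pos: [0.5432, -0.1094, 0.0621]
tool_rot: [0.765, -0.644, 0.001, -0.0]
ft_force: [-1.8, 0.6, 5.4]
grip_width: 0.0165
```

```bash
python3 rel.py .5416 -.110 .0615 279.3;python3 shot.py wrist w7 0 0 512 384 1.5
```

```text
heading -80.12 eef [ 0.5432 -0.1094  0.0621] F [-1.83  0.55  5.39] j [-0.2   0.47 -0.12  0.97 -0.   -1.94] w 0.0165 t 9.47
row [0.0003, 0.0016, 0.0006] [-0.0014, -0.0006, 0.01]
```

View pics/w7.png

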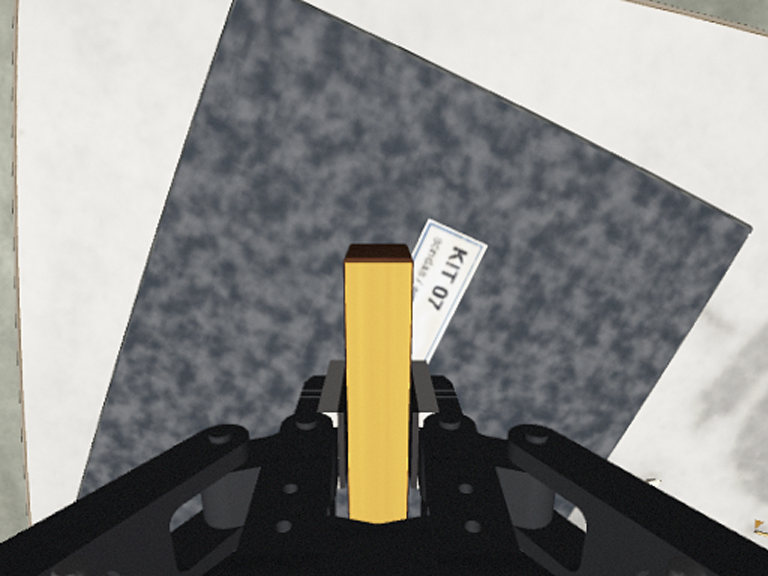

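{"api": "apply_moves", "payload": {"plan": [0,0,-0.02,0,0,0,0,0,-0.05,0,0,0,0,0,-0.085,0,0,0,0,0,-0.1,0,0,0,0,0,-0.1,0,0,0,0,0,-0.1,0,0,0]}}

```text
clock: 10.02
eef_pos: [0.5428, -0.1093, 0.1613]
tool_rot: [0.765, -0.644, 0.0, -0.0]
ft_force: [-0.5, -0.1, -2.7]
grip_width: 0.0171
```

```bash
python3 rel.py .5147 .2193 .16 230.8;python3 shot.py side s8 200 70 400 220 4
```

```text
heading -80.12 eef [ 0.5428 -0.1093  0.1613] F [-0.45 -0.11 -2.69] j [-0.2   0.38  0.02  1.21 -0.   -1.94] w 0.0171 t 10.02
row [-0.3286, -0.0287, 0.0012] [-0.001, -0.0, 0.8565]
```

View pics/s8.png

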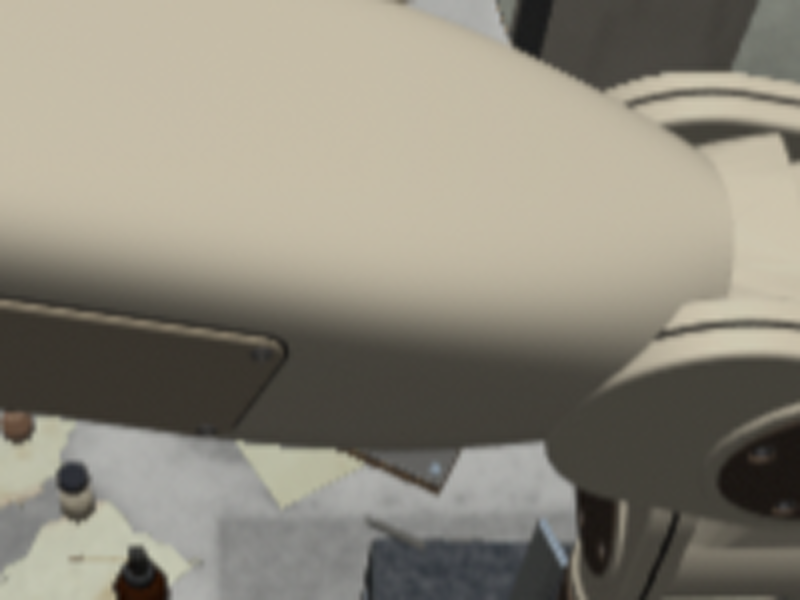

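{"api": "apply_moves", "payload": {"plan": [-0.03,0,0,0,0,0.12,-0.06,-0.004,0,0,0,0.24,-0.095,-0.008,0,0,0,0.36,-0.13,-0.011,0,0,0,0.48,-0.165,-0.014,0,0,0,0.6,-0.2,-0.017,0,0,0,0.72,-0.235,-0.02,0,0,0,0.8565,-0.265,-0.023,0,0,0,0.8565,-0.295,-0.026,0,0,0,0.8565,-0.315,-0.0275,0,0,0,0.8565,-0.3286,-0.0287,0,0,0,0.8565,-0.3286,-0.0287,0,0,0,0.8565]}}

```text
clock: 11.07
eef_pos: [0.5128, 0.2214, 0.1588]
tool_rot: [-0.431, 0.903, 0.0, -0.002]
ft_force: [0.2, 0.3, -1.5]
grip_width: 0.0167
```

```bash
python3 rel.py .5147 .2193 .06 230.8;python3 shot.py scene c9 100 60 325 240 3.3;python3 shot.py wrist w9 0 0 512 384 1.5
```

```text
heading -128.98 eef [0.5128 0.2214 0.1588] F [ 0.23  0.3  -1.49] j [ 0.41  0.4   0.04  1.21  0.   -0.48] w 0.0167 t 11.07
row [0.0002, -0.003, 0.0988] [0.0025, -0.0033, 0.0038]
```

View pics/c9.png

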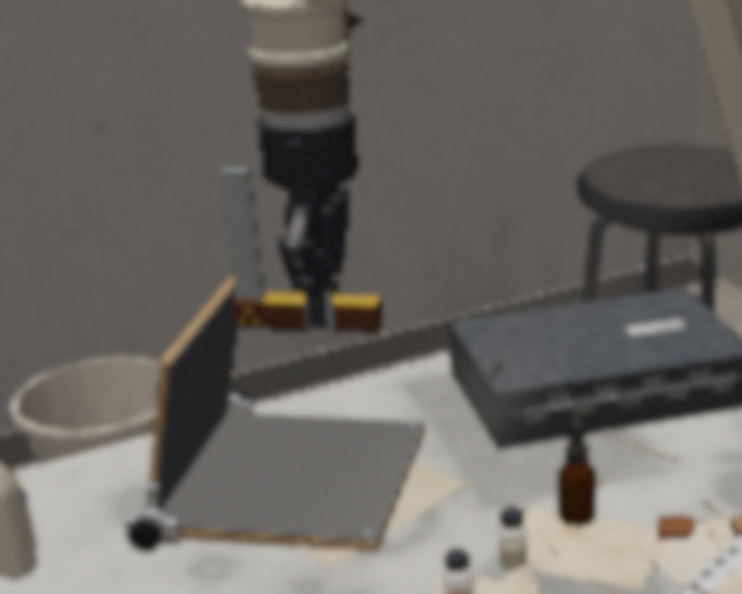

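View pics/w9.png

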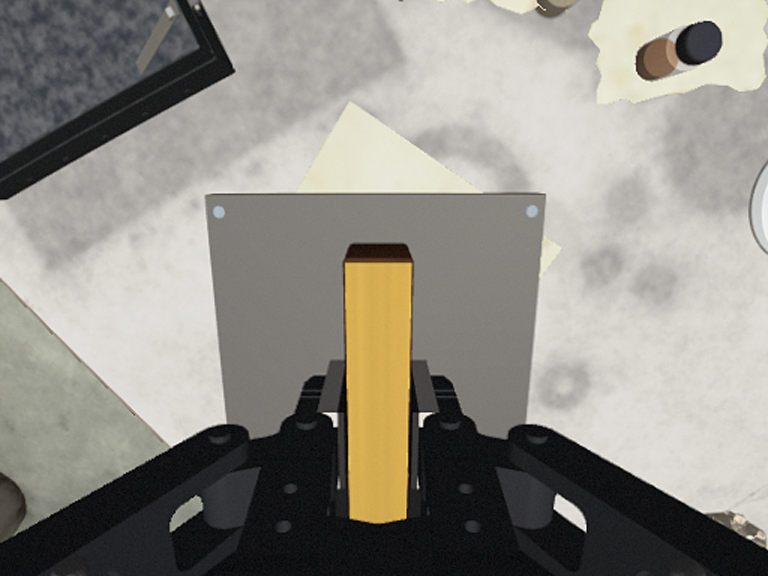

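```bash
python3 - <<'E'
from h import *
from workcell import sensors, optics
o=sensors.get_obs(); c=optics.camera("wrist"); T=wristpose(o,c); R0=R.from_quat(o["tool_rot"])
L=atz(c,np.array((545.5,194.5))/1.5,.018,T); Rr=atz(c,np.array((205.5,195.5))/1.5,.018,T)
print(o["eef_pos"],L,Rr,np.linalg.norm(L-Rr)); 
for P in (L,Rr): print(R0.inv().apply(P-o["eef_pos"]).round(4))
d=L-Rr; yaw=np.arctan2(d[1],d[0])-np.pi/2
ctr=(L+Rr)/2+.190*np.array([np.cos(yaw),np.sin(yaw),0]); print("corner",ctr,np.degrees(yaw)); x=ctr-.1337*np.array([np.cos(yaw),np.sin(yaw),0]);print(x)
E
python3 rel.py .5147 .2193 .06 230.8
```

```text
[0.51355239 0.21882341 0.15962512] [0.40252161 0.23939672 0.018     ] [0.55735005 0.11392865 0.018     ] 0.19928392306395293
[0.0537 0.0989 0.1419]
[ 0.0532 -0.1003  0.1417]
corner [0.59955879 0.32427822 0.018     ] 50.979784790987914
[0.515382  0.2204035 0.018    ]
heading -129.23 eef [0.5139 0.2182 0.16  ] F [ 0.65 -0.2  -1.97] j [ 0.4   0.4   0.04  1.21 -0.   -0.48] w 0.0169 t 11.22
row [-0.0016, -0.0, 0.1] [0.0007, -0.0028, -0.0006]
```

{"api": "apply_moves", "payload": {"plan": [0,0,0.03,0,0,0,0,0,0.06,0,0,0,0,0,0.09,0,0,0,0,0,0.115,0,0,0,0,0,0.13,0,0,0,0,0,0.134,0,0,0,0,0,0.134,0,0,0,0,0,0.134,0,0,0]}}

```text
clock: 11.88
eef_pos: [0.5153, 0.2187, 0.028]
tool_rot: [-0.428, 0.904, -0.0, 0.0]
ft_force: [-0.5, 0.3, -1.0]
grip_width: 0.0167
```

{"api": "apply_moves", "payload": {"plan": [0,0,0.002,0,0,0,0,0,0.004,0,0,0,0,0,0.005,0,0,0,0,0,0.006,0,0,0,0,0,0.006,0,0,0]}}

```text
clock: 12.3
eef_pos: [0.5146, 0.2195, 0.0215]
tool_rot: [-0.429, 0.903, -0.0, 0.0]
ft_force: [0.2, -0.0, -1.0]
grip_width: 0.017
```

```bash
python3 rel.py .5147 .2193 .021 230.8;python3 shot.py scene c10 100 100 325 240 3.3;python3 shot.py wrist w10 0 0 512 384 1.5
```

```text
heading -129.19 eef [0.5146 0.2195 0.0215] F [ 0.2  -0.04 -1.03] j [ 0.4   0.53 -0.15  0.89 -0.   -0.48] w 0.017 t 12.3
row [0.0001, -0.0002, 0.0005] [-0.0002, 0.0004, 0.0002]
```

View pics/c10.png

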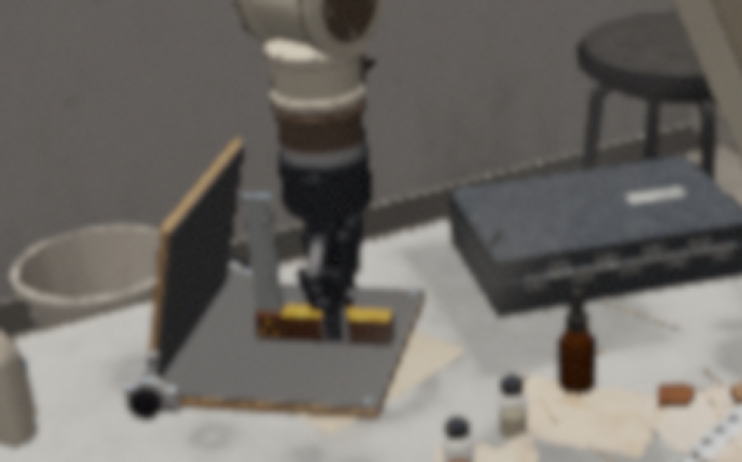

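View pics/w10.png

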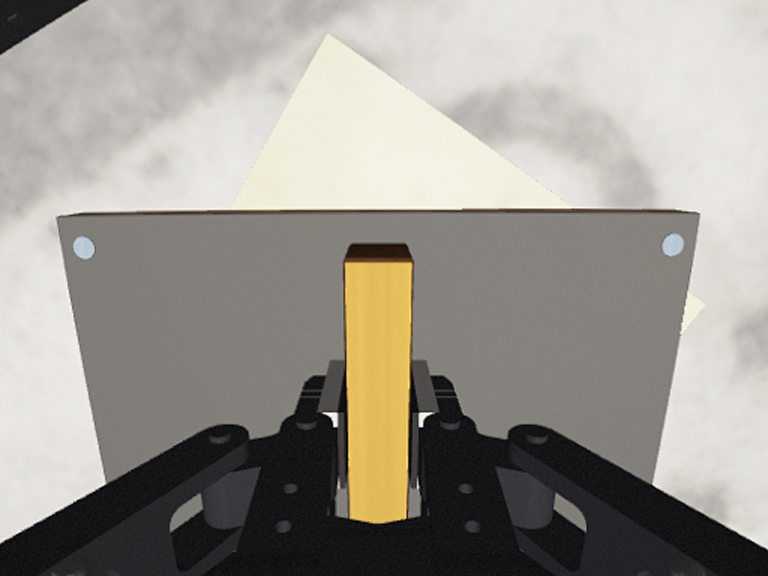

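{"api": "apply_moves", "payload": {"plan": [0,0,0.001,0,0,0,0,0,0.0015,0,0,0,0,0,0.002,0,0,0,0,0,0.002,0,0,0]}}

```text
clock: 12.73
eef_pos: [0.5147, 0.2196, 0.0207]
tool_rot: [-0.429, 0.903, 0.0, 0.001]
ft_force: [-3.1, -1.4, 7.4]
grip_width: 0.0164
```

{"api": "apply_moves", "payload": {"plan": [-0.004,0,0,0,0,0,-0.008,0,0,0,0,0,-0.012,0,0,0,0,0,-0.016,0,0,0,0,0,-0.02,0,0,0,0,0,-0.02,0,0,0,0,0]}}

```text
clock: 13.23
eef_pos: [0.5279, 0.2349, 0.0207]
tool_rot: [-0.429, 0.903, -0.0, 0.001]
ft_force: [-1.9, -2.6, 6.4]
grip_width: 0.0166
```

```bash
python3 rel.py .5992 .3237 .021 230.8
```

```text
heading -129.2 eef [0.5279 0.2349 0.0207] F [-1.93 -2.58  6.36] j [ 0.42  0.56 -0.1   0.91 -0.   -0.47] w 0.0166 t 13.23
row [-0.1139, 0.0008, -0.0002] [-0.0014, 0.0008, -0.0001]
```

{"api": "apply_moves", "payload": {"plan": [-0.003,0,0.0005,0,0,0,-0.006,0,0.0008,0,0,0,-0.009,0,0.0008,0,0,0,-0.012,0,0.0008,0,0,0,-0.015,0,0.0008,0,0,0,-0.018,0,0.0008,0,0,0,-0.02,0,0.0008,0,0,0,-0.02,0,0.0008,0,0,0]}}

```text
clock: 13.9
eef_pos: [0.5391, 0.2483, 0.0207]
tool_rot: [-0.428, 0.904, -0.002, -0.001]
ft_force: [-6.8, -7.8, 14.5]
grip_width: 0.0163
```

```bash
python3 rel.py .5992 .3237 .021 230.8;python3 shot.py scene c11 100 100 325 240 3.3;python3 shot.py wrist w11 0 0 512 384 1.5
```

```text
heading -129.26 eef [0.5391 0.2483 0.0207] F [-6.8  -7.76 14.51] j [ 0.43  0.59 -0.04  0.94 -0.   -0.45] w 0.0163 t 13.9
row [-0.0964, 0.0012, -0.0007] [-0.0019, -0.0032, -0.001]
```

View pics/c11.png

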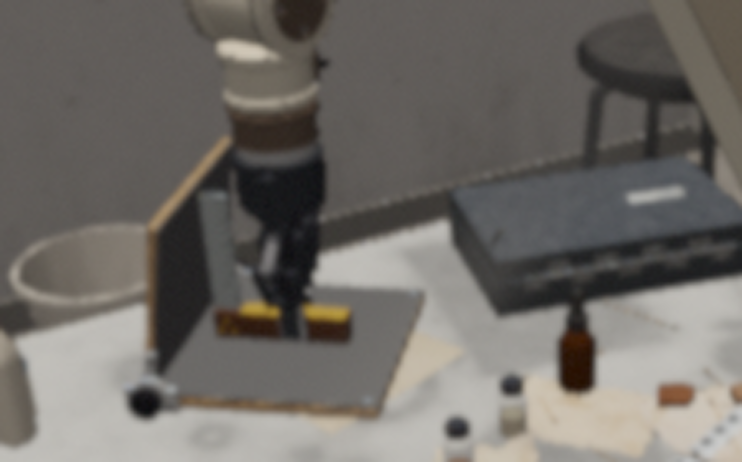

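View pics/w11.png

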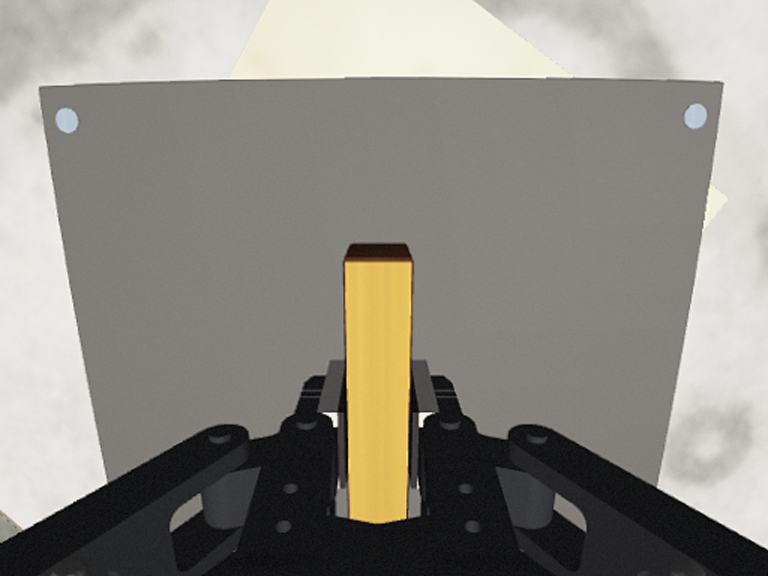

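{"api": "apply_moves", "payload": {"plan": [-0.003,0,0,0,0,0,-0.006,0,0,0,0,0,-0.009,0,0,0,0,0,-0.012,0,0,0,0,0,-0.015,0,0,0,0,0,-0.017,0,0,0,0,0,-0.017,0,0,0,0,0,-0.017,0,0,0,0,0]}}

```text
clock: 14.67
eef_pos: [0.5501, 0.2618, 0.0207]
tool_rot: [-0.428, 0.904, -0.001, -0.001]
ft_force: [-5.7, -6.9, 13.3]
grip_width: 0.017
```

```bash
python3 rel.py .5992 .3237 .021 230.8;python3 shot.py scene c12 130 110 230 230 5;python3 shot.py wrist w12 0 0 512 384 1.5
```

```text
heading -129.26 eef [0.5501 0.2618 0.0207] F [-5.75 -6.87 13.27] j [ 0.45  0.61  0.    0.96 -0.   -0.44] w 0.017 t 14.67
row [-0.079, 0.0012, -0.0005] [-0.0018, -0.0022, -0.001]
```

View pics/c12.png

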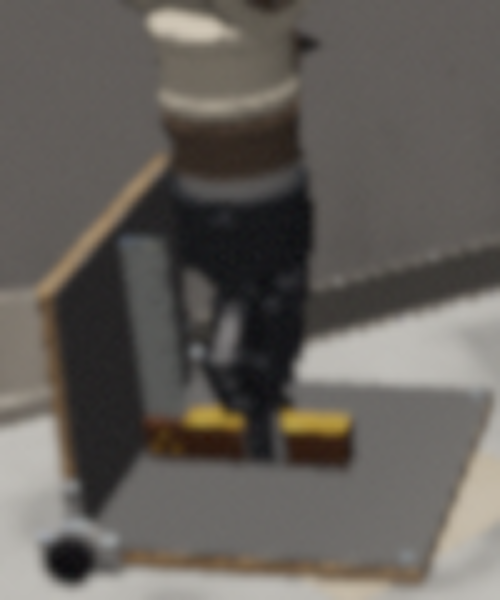

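View pics/w12.png

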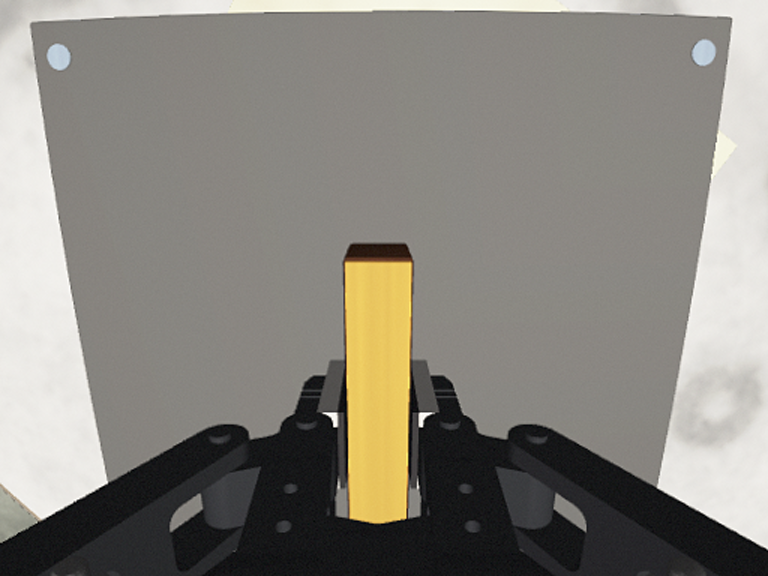

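{"api": "apply_moves", "payload": {"plan": [-0.001,0,0,0,0,0,-0.002,0,0,0,0,0,-0.003,0,0,0,0,0,-0.003,0,0,0,0,0]}}

```text
clock: 15.1
eef_pos: [0.5518, 0.2639, 0.0207]
tool_rot: [-0.428, 0.904, -0.001, -0.001]
ft_force: [-5.8, -7.4, 13.1]
grip_width: 0.0168
```

{"api": "apply_moves", "payload": {"plan": [-0.001,0,0,0,0,0,-0.001,0,0,0,0,0]}}

```text
clock: 15.27
eef_pos: [0.5524, 0.2646, 0.0207]
tool_rot: [-0.428, 0.904, -0.001, -0.001]
ft_force: [-5.5, -8.0, 13.6]
grip_width: 0.0169
```

{"api": "apply_moves", "payload": {"plan": [-0.001,0,0,0,0,0,-0.001,0,0,0,0,0]}}

```text
clock: 15.43
eef_pos: [0.5531, 0.2654, 0.0206]
tool_rot: [-0.428, 0.904, -0.001, -0.001]
ft_force: [-6.3, -7.3, 13.8]
grip_width: 0.0168
```

```bash
python3 rel.py .5992 .3237 .021 230.8;python3 shot.py scene c13 130 110 230 230 5
```

```text
heading -129.27 eef [0.5531 0.2654 0.0206] F [-6.27 -7.29 13.76] j [ 0.45  0.62  0.02  0.97 -0.   -0.44] w 0.0168 t 15.43
row [-0.0743, 0.0012, -0.0006] [-0.0017, -0.0029, -0.0011]
```

View pics/c13.png

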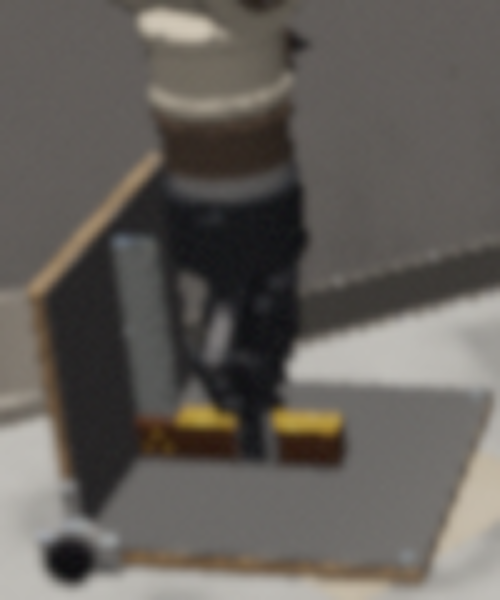

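{"api": "apply_moves", "payload": {"plan": [-0.001,0,0,0,0,0,-0.001,0,0,0,0,0]}}

```text
clock: 15.65
eef_pos: [0.5536, 0.2661, 0.0207]
tool_rot: [-0.428, 0.904, -0.001, -0.001]
ft_force: [-6.6, -7.5, 13.7]
grip_width: 0.0169
```

{"api": "apply_moves", "payload": {"plan": [-0.001,0,0,0,0,0,-0.001,0,0,0,0,0]}}

```text
clock: 15.82
eef_pos: [0.5536, 0.2661, 0.0207]
tool_rot: [-0.428, 0.904, -0.002, -0.002]
ft_force: [-7.7, -8.8, 16.3]
grip_width: 0.0165
```

{"api": "apply_moves", "payload": {"plan": [-0.001,0,0,0,0,0,-0.001,0,0,0,0,0]}}

```text
clock: 15.98
eef_pos: [0.5536, 0.2661, 0.0207]
tool_rot: [-0.428, 0.904, -0.002, -0.003]
ft_force: [-10.1, -11.9, 17.2]
grip_width: 0.017
```

```bash
python3 rel.py .5992 .3237 .021 230.8;python3 shot.py scene c14 130 110 230 230 5;python3 shot.py side s14 220 60 360 200 4.2; python3 shot.py wrist w14 0 0 512 384 1.5
python3 - <<'E'
from h import *
from workcell import sensors, optics
cs=optics.camera("side"); cc=optics.camera("scene"); p=(.5456,.2575,.887)
for d in (86,88,90,92,94):
  th=np.radians(d); q=lambda c,y,t:proj(c,S(p,board(th,.15,y,t)))[0]
  print(d,"side crop",*[((q(cs,y,t)-[220,60])*4.2).round() for y in(.094,-.094) for t in(0,.01)],"scene crop",*[((q(cc,y,t)-[130,110])*5).round() for y in(.094,-.094) for t in(0,.01)])
for P in ([-.105,.1,.018],[-.105,-.1,.018],[.085,.125,.018]): print("scene",((proj(cc,S(p,P))[0]-[130,110])*5).round(),"side",((proj(cs,S(p,P))[0]-[220,60])*4.2).round())
E
```

```text
heading -129.29 eef [0.5536 0.2661 0.0207] F [-10.09 -11.88  17.16] j [ 0.45  0.63  0.03  0.98 -0.   -0.43] w 0.017 t 15.98
row [-0.0734, 0.0012, -0.0008] [-0.0017, -0.0068, -0.0016]
86 side crop [224.  52.] [232.  39.] [525. 169.] [532. 156.] scene crop [ 57. 286.] [ 39. 284.] [179. 149.] [162. 147.]
88 side crop [228.  46.] [236.  33.] [529. 162.] [536. 149.] scene crop [ 48. 285.] [ 29. 284.] [170. 148.] [154. 147.]
90 side crop [232.  39.] [240.  28.] [532. 155.] [539. 143.] scene crop [ 38. 284.] [ 19. 284.] [162. 148.] [145. 147.]
92 side crop [236.  33.] [243.  22.] [536. 149.] [542. 137.] scene crop [ 28. 284.] [ 10. 284.] [153. 147.] [137. 148.]
94 side crop [240.  27.] [247.  17.] [539. 143.] [545. 131.] scene crop [ 19. 284.] [  0. 285.] [145. 148.] [129. 148.]
scene [418. 561.] side [ 80. 416.]
scene [492. 383.] side [376. 547.]
scene [ 59. 564.] side [182. 181.]
```

View pics/c14.png

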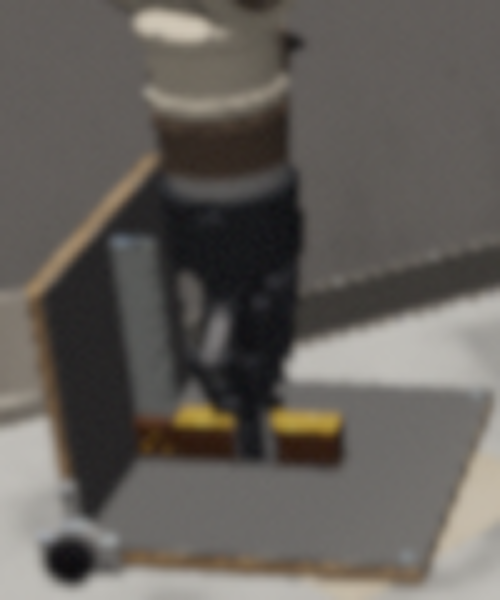

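View pics/s14.png

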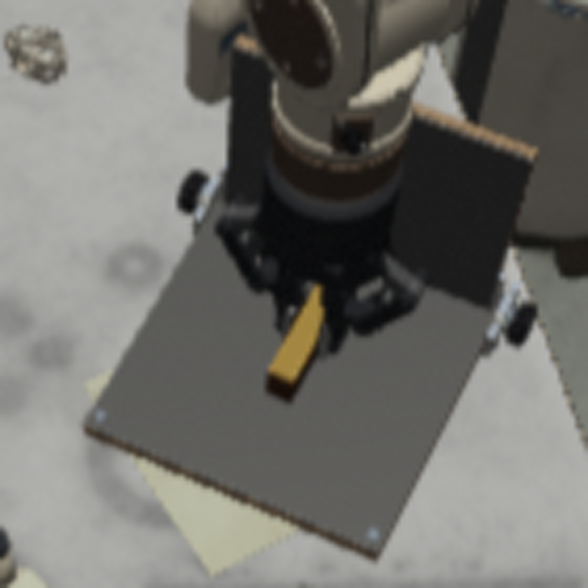

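View pics/w14.png

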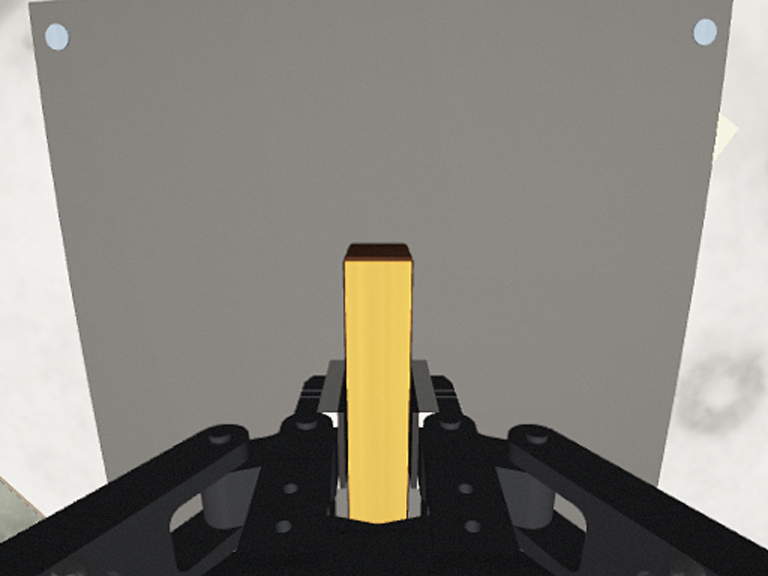

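{"api": "apply_moves", "payload": {"plan": [0,0,0,0,-0.003,0,0,0,0,0,-0.003,0,0,0,0,0,-0.003,0,0,0,0,0,-0.003,0,0,0,0,0,-0.003,0,0,0,0,0,-0.003,0]}}

```text
clock: 16.73
eef_pos: [0.5536, 0.2661, 0.0207]
tool_rot: [-0.428, 0.904, -0.002, -0.001]
ft_force: [-8.9, -11.5, 18.1]
grip_width: 0.0169
```

```bash
python3 rel.py .5992 .3237 .021 230.8;python3 shot.py scene c15 120 110 240 230 5; python3 rel.py .5992 .3237 .021 230.8|head -1
```

```text
heading -129.3 eef [0.5536 0.2661 0.0207] F [ -8.9  -11.5   18.15] j [ 0.45  0.62  0.02  0.97 -0.   -0.44] w 0.0169 t 16.73
row [-0.0734, 0.0012, -0.0006] [-0.0016, -0.0036, -0.0017]
heading -129.3 eef [0.5537 0.2661 0.0207] F [ -9.08 -11.    18.21] j [ 0.45  0.62  0.02  0.97 -0.   -0.44] w 0.0169 t 16.78
```

View pics/c15.png

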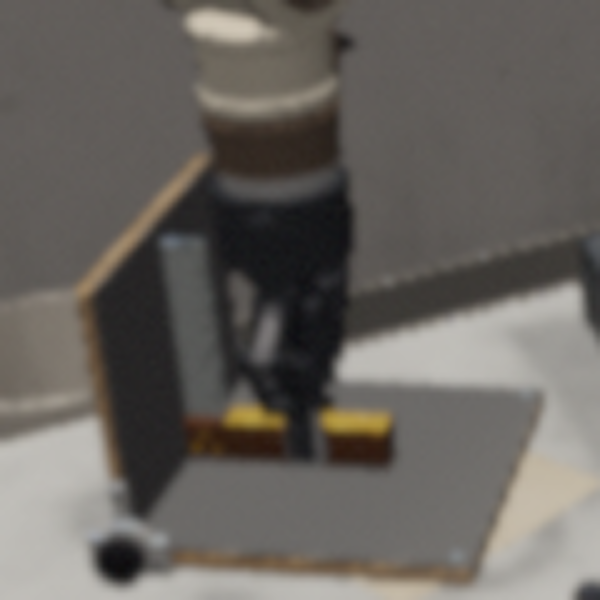

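The heel is in the corner, the blade lies along the board, the stock is flat on the base, and the forces are steady. I'm handing the job in.

```bash
python3 -c "
from workcell import bot,sensors
print(bot.job_done()); o=sensors.get_obs(); print(o['eef_pos'],o['ft_force'],o['grip_width'])"
```

```text
the job is handed in; nothing more can be done
None
the job is handed in; nothing more can be done
```

I handed the job in at about 17 s, still holding the square pressed into the corner. No verdict came back, so the final state rests on my own checks.

**What I did**
- I pushed the board up from the front with the shut fingers, to about 75° (estimated from the side and scene pictures), and backed off so it stood by itself.
- I gripped the square by its stock about 74 mm behind the heel, lifted it off the case and stood it on the base in front of the board. I then slid it into the corner while pressing down, so that only the blade moved the board the last few degrees.

**Last checks**
- **Force:** the arm was steady, with about 18 N down and about 14 N towards the board. The push force rose sharply when the heel reached the corner and the tool stopped moving. The heel came out within 1 mm of my estimate of the corner.
- **Pose:** the tool was within about 0.3° of vertical and 0.1° of straight on. The stock showed no visible shift in the gripper.
- **Board angle:** about 90° in the scene camera, read only to about 2°, so the 1.5° tolerance is not confirmed independently of the square itself. Predicted points in that picture sat 2–3 pixels off, and I allowed for that.
- **Bystanders:** the gripper went nowhere near the petri dish, vials or dropper bottle, and those in view looked unmoved. I did not measure their positions again at the end.

**One irregularity:** while I was raising the board, its edge pressed up against the fingers. The wrist force reached about 29 N, below the 40 N limit, and I relieved it straight away.

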